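# Put the calibration masses back in their caddy

## Task

Gather the three knobbed calibration masses from the mat and stand each one upright in the recess of its own size in the caddy: the large mass in the large seat, the medium in the medium, the small in the small. Set them down, do not drop them. The pipe union, the cap nut and the bush standing among them are no masses: leave them where they stand.

Things in the scene. Friction and masses are not known exactly. Their poses are not given: they have to be found in the camera images.
- mass_large: The large calibration mass, brass, 200 g: an upright plain cylinder 30 mm in diameter and 32 mm high with a round knob 15 mm across on top, 46 mm high in all. Origin: centre of its underside, z up along its axis. It may be gripped by the cylinder or the knob. Loose, stands on the mat (z = 0).
- mass_medium: The medium calibration mass, plain steel, 100 g: an upright plain cylinder 24 mm in diameter and 26 mm high with a round knob 12 mm across on top, 37 mm high in all. Origin: centre of its underside, z up along its axis. It may be gripped by the cylinder or the knob. Loose, stands on the mat (z = 0).
- mass_small: The small calibration mass, brass, 50 g: an upright plain cylinder 18 mm in diameter and 20 mm high with a round knob 9 mm across on top, 28 mm high in all. Origin: centre of its underside, z up along its axis. It may be gripped by the cylinder or the knob. Loose, stands on the mat (z = 0).
- seat_large: The large seat for the mass_large: a grey ring 68 mm in outer diameter, 12 mm high, with a round recess 50 mm in diameter and 6 mm deep, black pad at the bottom. Fixed in one of the caddy's three cells, any of them. Origin: centre of its underside (on the caddy's floor, world z = 0.003); the recess is on its vertical z axis, its floor 6 mm and its rim 12 mm above the origin.
- seat_medium: The medium seat for the mass_medium: a grey ring 56 mm in outer diameter, 12 mm high, with a round recess 42 mm in diameter and 6 mm deep, black pad at the bottom. Fixed in one of the caddy's three cells, any of them. Origin: centre of its underside (on the caddy's floor, world z = 0.003); the recess is on its vertical z axis, its floor 6 mm and its rim 12 mm above the origin.
- seat_small: The small seat for the mass_small: a grey ring 46 mm in outer diameter, 12 mm high, with a round recess 34 mm in diameter and 6 mm deep, black pad at the bottom. Fixed in one of the caddy's three cells, any of them. Origin: centre of its underside (on the caddy's floor, world z = 0.003); the recess is on its vertical z axis, its floor 6 mm and its rim 12 mm above the origin.
- caddy: Low aluminium tray, 78 x 226 mm outside and 14 mm high, 3 mm walls and floor, fixed on the mat; three cells in a row along its own y, centres 72 mm apart, the middle one at the origin, one seat in each; 2 mm dividers 12 mm high; a flat wire pull stands out 17 mm at each end. Origin: centre of its underside.
- union: Look-alike: steel pipe union, a hexagon 27 mm across flats (31 mm over corners) 8 to 26 mm above its foot, a thread 20 mm across below and a thread 16 mm across above, 41 mm high. Loose, stands on the mat; does not belong in the caddy, to be left alone. Origin: centre of its underside.
- cap_nut: Look-alike: brass cap nut, ribbed cylinder 30 mm in diameter, 22 mm high, no knob. Loose, stands on the mat; does not belong in the caddy, to be left alone. Origin: centre of its underside.
- bush: Look-alike: brass reducing bush, hexagon 32 mm across flats (36 mm over corners) at the foot, threaded hollow neck above, 23 mm high. Loose, stands on the mat; does not belong in the caddy, to be left alone. Origin: centre of its underside.
There are look-alikes about, which are no part of the job. What is shaped like the mass_medium but pink or purple is not meant.

How it is judged:
By the outcome, as a careful person would: the job done as asked, in the order asked, and still so for the second after the job is handed in, with the robot touching nothing.
It also fails if it takes over 83 s, if anything falls off the work surface, if the arm or the gripper's body presses on something with over 40 N, if the wrist force passes 120 N, or if a joint passes its speed limit or range.

## Robot

A 6-joint arm with a two-finger parallel gripper is mounted at the origin on the work surface; the furniture and walls round the work are solid. World frame = base frame: x ahead of the robot, y to its left, z up, the work surface at z = 0. Lengths are in m, angles in rad, forces in N, time in s.
With the tool pointing down it reaches from about 0.35 to 0.725 m from the base axis. Payload 6 kg.
Tool frame: the origin (TCP) lies midway between the tips of the shut fingers; the grasp point (between the pads) lies 19 mm behind it; z points along the fingers, y is the line along which they close (so a half turn about z gives the same grasp; the last joint's range is limited). The gripper opens to 85 mm and grips with 20 to 120 N. Pads are 22 mm wide; open, the fingers measure 114 mm over their backs; the gripper's body (76 mm by 85 mm) begins 54 mm behind the grasp point. The pads swing forward as they close: fully open they stand 13 mm farther back than shut.
Start: joints at [1.626, 0.04, 0.085, 0, -1.615, -0.334], TCP at [0.165, 0.577, 0.199] pointing down, gripper open.
Joint ranges: [-2.56, 2.56], [-1.29, 2.01], [-1.08, 1.49], [-3.29, 1.98], [-2.81, -0.18], [-2.99, 2.99]. Speed limits (rad/s): [2.57, 2.57, 3.01, 3.14, 3.14, 3.14].

## Interface

Orientations are given as a rotation vector (axis times angle).
In Python, from rig import get_obs, grab_frame, camera_info, finish_job, boxes_of, regions_of gives the robot as it stands. The module is installed in compiled form; this text tells all that it offers.
- The arm moves only by the shell command python3 -m pendant 'ROWS'. ROWS is JSON, a list of rows, each an object with "travel": the shift along the tool's x, y, z in units of 30 mm (1.0 is 30 mm), a list of three; "dr": the turn, a rotation vector about the tool's x, y, z in units of 8 degrees (1.0 is 8 degrees), a list of three; "grip": the finger opening in mm, from 0 to 85.4. A call has 1 to 5 rows; each row shifts and turns the commanded pose from where the row before left it, along the tool's axes as they then stand; what a row does not reach is not made up. A row lasts 1/8 s, in which the tool goes at most 62.5 mm and 10.7 degrees, less where a joint would pass 70% of its speed; a pose out of reach is approached as far as the arm can. A call is refused whole if a number of a shift passes 1 or a number of a turn 1, either way. A call with a gripper value outside its range is refused whole. The fingers move at their own pace and stop on an object; the grip force is fixed at half the most. Time passes only in rows, so rows that do not move let the fingers close. It gives the time, the measured TCP pose, the force, the opening and the grip force at its end, in the units of the state.
- get_obs(): the state, without advancing time (a new reading comes with each control period).
- grab_frame(name): name is "scene" or "top"; returns the picture (480x640x3 uint8, red, green, blue); there is no depth.
- camera_info(name): a dict with "intrinsics" (3x3 intrinsics, pixels), "xyz" and "attitude" of the camera in the world. Camera axes: x right, y down, z forward; pixel columns grow to the right and rows downward; lengths in m; the calibration is good to about 2 mm. A picture is of the moment at which its call begins. camera_info takes no time and is no camera call.
- finish_job(): hands the job in; it is judged then, once.
Trained networks look in the newest picture that a camera, given by its name, has taken for a name from the list of things; names that differ only in an ending like _2 or _b are one class to them, and where a whole thing is asked for, a point or a joint stands for the part that bears it (a point fixed in the world has none). Each returns a list of dicts, best first, with "confidence" (0 to 1); they miss things now and then, are a little off and sometimes report something else, mostly with a low value. They report only what shows in the picture. A call takes as long as a camera call. They do not tell look-alikes from the thing itself.
- boxes_of(camera, name): "at" ([x, y, z] in m, in world coordinates, good to about 4 mm: the middle of the surface that is visible of it).
- regions_of(camera, name): "pixels" (480x640 bool, what is visible of it).
The state is a dict: "clock": time; "joint_positions": joint angles; "joint_velocities": joint speeds; "effort": joint torques, N m; "ee_pos": TCP position; "tool_rot": TCP orientation; "wrist_force": force on the tool from outside, world axes, zero at the start; "torque": the same for the moment, N m; "grip_width": finger opening in m; "gripper_force": force on a finger pad.
Only numpy, scipy, OpenCV 4.12 (cv2) and the standard library are available. Lean on these libraries where they do the work, as an engineer would, in place of code of your own. Each camera call takes 0.05 s, during which the arm holds its last target. There are 200 camera calls.

## Working session

There is one attempt and no reset: what is moved stays moved. The work goes in short steps, Python scripts to look and compute and a shell command to move; the robot and the scene stay as the last step left them, time stands still between calls to the robot, and variables do not carry over. Pictures are saved under pics/ and viewed, at most 14 in all, crops included, and the job is handed in when it is done.

```bash
mkdir -p pics; cat > h.py <<'E'
import numpy as np,cv2
from rig import *
from scipy.spatial.transform import Rotation as R
def cam(n):
    c=camera_info(n);A=np.array(c["attitude"],float)
    A=R.from_rotvec(A).as_matrix() if A.shape==(3,) else (R.from_quat(A).as_matrix() if A.shape==(4,) else A)
    return np.array(c["intrinsics"]),np.array(c["xyz"]),A
def proj(n,p):
    K,t,A=cam(n);q=K@(A.T@(np.array(p)-t));return q[:2]/q[2]
def ray(n,uv):
    K,t,A=cam(n);return t,A@np.linalg.solve(K,[uv[0],uv[1],1])
def atz(n,uv,z):
    t,d=ray(n,uv);return t+d*(z-t[2])/d[2]
def tri(u1,u2,a="scene",b="top"):
    t1,d1=ray(a,u1);t2,d2=ray(b,u2)
    s=np.linalg.lstsq(np.c_[d1,-d2],t2-t1,rcond=None)[0]
    p,q=t1+s[0]*d1,t2+s[1]*d2
    return (p+q)/2,np.linalg.norm(p-q)
E
python3 - <<'E'
from h import *
np.set_printoptions(precision=3,suppress=True)
for n in("scene","top"):
    print(n,camera_info(n))
    f=grab_frame(n);cv2.imwrite(f"pics/{n}0.png",f[:,:,::-1])
    for o in "mass_large mass_medium mass_small seat_large seat_medium seat_small caddy union cap_nut bush".split():
        for b in boxes_of(n,o): print(n,o,round(b["confidence"],2),np.array(b["at"]),proj(n,b["at"]).round())
print(get_obs())
E
```

```text
scene {'intrinsics': array([[533.85 ,   0.   , 319.605],
       [  0.   , 533.85 , 247.48 ],
       [  0.   ,   0.   ,   1.   ]]), 'xyz': array([ 0.181, -0.689,  0.486]), 'attitude': array([-2.06 ,  0.547, -0.283])}
scene mass_large 0.77 [ 0.441 -0.174  0.027] [308. 315.]
scene mass_medium 0.74 [ 0.612 -0.089  0.014] [376. 260.]
scene mass_medium 0.6 [ 0.606 -0.015  0.025] [349. 235.]
scene mass_medium 0.56 [ 0.519 -0.262  0.027] [393. 332.]
scene mass_medium 0.5 [0.51  0.137 0.011] [263. 220.]
scene mass_medium 0.48 [ 0.664 -0.008  0.018] [375. 229.]
scene seat_large 0.86 [0.451 0.179 0.01 ] [225. 219.]
scene seat_medium 0.93 [0.509 0.136 0.01 ] [263. 221.]
scene seat_small 0.9 [0.569 0.092 0.012] [302. 222.]
scene caddy 0.75 [0.52  0.117 0.007] [272. 225.]
scene union 0.62 [ 0.61  -0.197  0.019] [417. 291.]
scene union 0.42 [ 0.437 -0.179  0.025] [308. 319.]
scene cap_nut 0.75 [ 0.543 -0.085  0.015] [339. 270.]
scene bush 0.61 [ 0.436 -0.083  0.014] [277. 290.]
top {'intrinsics': array([[564.343,   0.   , 331.162],
       [  0.   , 564.343, 248.385],
       [  0.   ,   0.   ,   1. 
[... 580 characters left out ...]
0.55 [ 0.543 -0.075  0.02 ] [355. 241.]
top cap_nut 0.42 [0.509 0.132 0.012] [245. 258.]
top bush 0.47 [ 0.434 -0.072  0.015] [353. 299.]
top bush 0.38 [0.53  0.127 0.004] [248. 247.]
top bush 0.19 [0.568 0.09  0.009] [268. 227.]
{'clock': 1.1, 'joint_positions': array([ 1.626,  0.04 ,  0.085, -0.   , -1.616, -0.334]), 'joint_velocities': array([-0.002,  0.001, -0.001, -0.001, -0.   ,  0.001]), 'effort': array([  0.   , -36.795,  34.744,   6.933,  -0.001,   0.   ]), 'ee_pos': array([0.165, 0.577, 0.199]), 'tool_rot': array([ 3.111, -0.436,  0.   ]), 'wrist_force': array([0.421, 0.578, 0.275]), 'torque': array([-0.015,  0.048,  0.008]), 'gripper_force': 0.0, 'grip_width': 0.08504322874675506}
```

```bash
python3 - <<'E'
import cv2
s=cv2.imread("pics/scene0.png");t=cv2.imread("pics/top0.png")
cv2.imwrite("pics/s1.png",cv2.resize(s[190:370,190:450],(800,554),interpolation=3))
cv2.imwrite("pics/t1.png",cv2.resize(t[140:340,190:470],(800,571),interpolation=3))
E
```

```text
(no output)
```

View pics/s1.png

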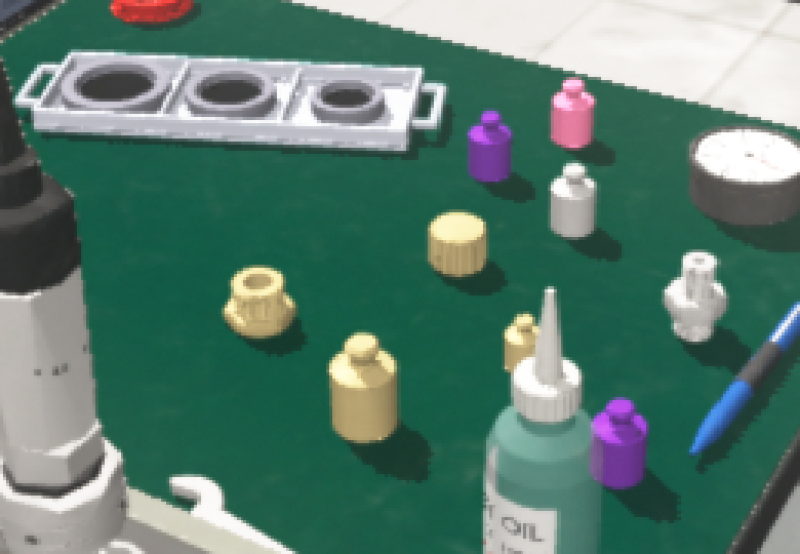

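View pics/t1.png

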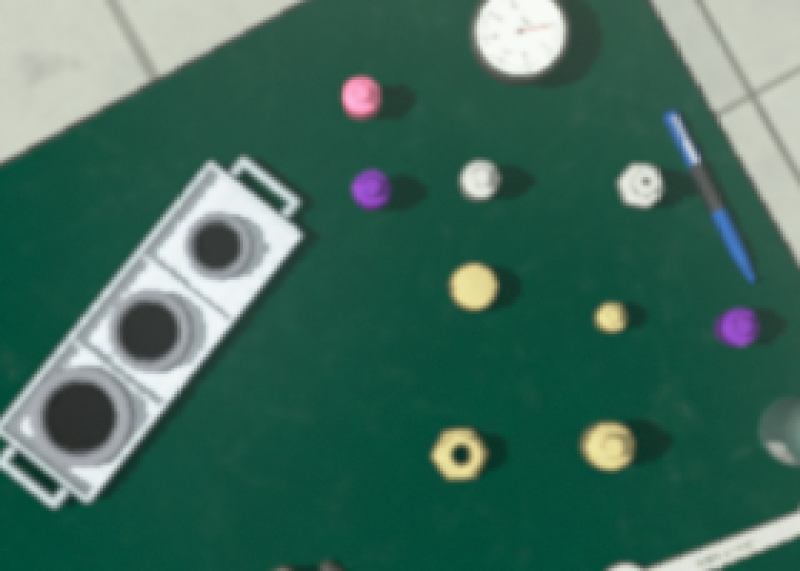

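View pics/scene0.png

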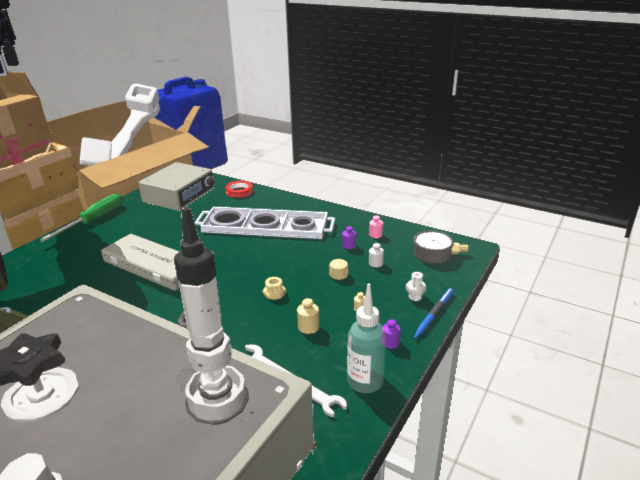

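Medium candidates in scene view: steel (376,257), purple (349,238) and (391,334), pink (376,227). Only the steel one is plain steel. The large mass is the knobbed brass at (308,316). The small one is the knobbed brass at (359,302), partly behind the oil bottle. The union (417,291), cap nut (339,268) and bush (275,288) are look-alikes. The seats run large, medium, small from left to right.

```bash
python3 - <<'E'
from h import *
np.set_printoptions(precision=4,suppress=True)
S=lambda a:(190+a[0]*260/800,190+a[1]*180/554)
T=lambda a:(190+a[0]*.35,140+a[1]*200/571)
for n,a,b in [("Lknob",(362,348),(617,442)),("Mknob",(573,173),(484,175)),("Sknob",(525,322),(612,315)),
 ("seatLrim",(117,86),(80,415)),("seatMrim",(230,92),(149,330)),("seatSrim",(349,97),(217,245)),
 ("caddyhandle a",(60,65),(2,455)),("bottle",(550,290),(800,430)),("union",(698,258),(643,183)),("capnut",(457,226),(474,286))]:
    print(n,*tri(S(a),T(b)))
# foot/centre from top blob + known heights
t=cv2.imread("pics/top0.png")
hsv=cv2.cvtColor(t,cv2.COLOR_BGR2HSV)
cv2.imwrite("pics/top_s.png",t)
for n,a,z in [("L",(609,446),.032),("M",(480,180),.026),("S",(611,317),.020),("seatL",(80,415),.012),("seatM",(149,330),.012),("seatS",(217,245),.012)]:
    print(n,"topview at z",atz("top",T(a),z))
# Camera images' body foot
for n,a in [("Lfoot",(364,430)),("Mfoot",(573,228)),("Sfoot",(520,366))]: print(n,atz("scene",S(a),0))
print(R.from_rotvec(get_obs()["tool_rot"]).as_matrix())
E
```

```text
Lknob [ 0.4445 -0.1679  0.042 ] 0.0013464468269363324
Mknob [ 0.6168 -0.0805  0.0336] 0.00018502411227146518
Sknob [ 0.5289 -0.1674  0.024 ] 0.00281359042790372
seatLrim [0.4565 0.1812 0.0098] 0.0020781388850261897
seatMrim [0.5132 0.1374 0.0101] 0.001731080310231137
seatSrim [0.5713 0.0935 0.0107] 0.0035320709508829587
caddyhandle a [0.4328 0.2304 0.0088] 0.009526303717812538
bottle [ 0.4636 -0.2682  0.1267] 0.016968066765132517
union [ 0.6148 -0.1846  0.0405] 0.004417328715487669
capnut [ 0.5462 -0.0765  0.0213] 0.002432850974536369
L topview at z [ 0.4422 -0.1646  0.032 ]
M topview at z [ 0.6146 -0.0785  0.026 ]
S topview at z [ 0.5265 -0.1666  0.02  ]
seatL topview at z [0.4555 0.1812 0.012 ]
seatM topview at z [0.5124 0.1375 0.012 ]
seatS topview at z [0.5696 0.0941 0.012 ]
Lfoot [ 0.4408 -0.1728 -0.    ]
Mfoot [ 0.6169 -0.0826 -0.    ]
Sfoot [ 0.5272 -0.1692  0.    ]
[[ 0.9614 -0.2752 -0.    ]
 [-0.2752 -0.9614 -0.0001]
 [ 0.      0.0001 -1.    ]]
```

View pics/top0.png

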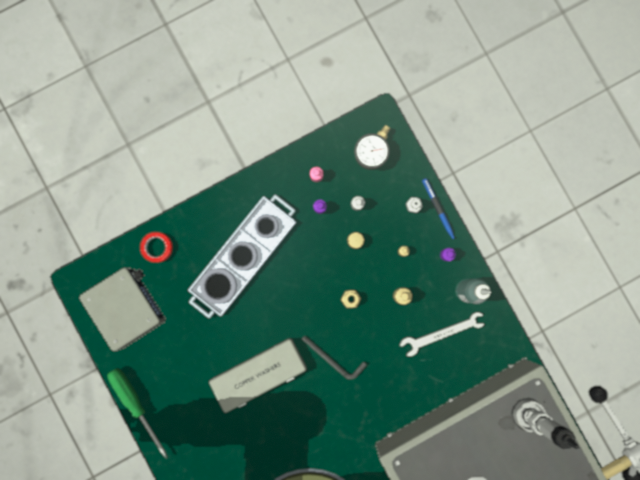

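The top view agrees: large at pixel (403,296), medium (358,203), small (404,251), seats at (218,286), (243,256) and (267,227). Measured heights match the given sizes, so I'm moving. I'll first square the tool to the world axes, after which tool x = +x, tool y = −y and tool z = −z.

```bash
python3 -m pendant '[{"travel":[0,0,0],"dr":[0,0,-1],"grip":85},{"travel":[0,0,0],"dr":[0,0,-1],"grip":85},{"travel":[1,1,0],"dr":[0,0,0],"grip":85},{"travel":[1,1,0],"dr":[0,0,0],"grip":85},{"travel":[1,1,0],"dr":[0,0,0],"grip":60}]'
python3 -m pendant '[{"travel":[1,1,0],"dr":[0,0,0],"grip":60},{"travel":[1,1,0],"dr":[0,0,0],"grip":60},{"travel":[1,1,0],"dr":[0,0,0],"grip":60},{"travel":[1,1,0],"dr":[0,0,0],"grip":60},{"travel":[1,1,0],"dr":[0,0,0],"grip":60}]'
python3 -c "from rig import *;print(get_obs())"
```

```text
clock: 1.72
ee_pos: [0.2559, 0.4859, 0.1993]
tool_rot: [-3.142, -0.001, -0.0]
wrist_force: [-0.7, 0.9, -0.1]
grip_width: 0.0694
gripper_force: 0.0
clock: 2.35
ee_pos: [0.406, 0.3359, 0.1995]
tool_rot: [-3.141, -0.001, -0.001]
wrist_force: [0.4, 0.3, -0.3]
grip_width: 0.0599
gripper_force: 0.0
{'clock': 2.35, 'joint_positions': array([ 1.07330887e+00, -1.55315414e-01, -1.02090542e-01,  7.87789441e-05,
       -1.62349702e+00,  4.98105297e-01]), 'joint_velocities': array([-6.58254502e-01,  5.51037601e-02,  4.67925904e-02, -5.66074483e-05,
        6.48705281e-03,  6.53629232e-01]), 'effort': array([  3.35683689, -27.81125844,  34.49256778,   6.9135274 ,
        -0.08856183,  -0.88476799]), 'ee_pos': array([0.40604628, 0.33589884, 0.19953617]), 'tool_rot': array([-3.14116947e+00, -9.63827268e-04, -5.01659809e-04]), 'wrist_force': array([ 0.38628256,  0.29386481, -0.30141764]), 'torque': array([-0.01198769, -0.03468179,  0.00050427]), 'gripper_force': 0.0, 'grip_width': 0.05985182891025794}
```

```bash

python3 -m pendant '[{"travel":[0.25,1,0],"dr":[0,0,0],"grip":60},{"travel":[0.25,1,0],"dr":[0,0,0],"grip":60},{"travel":[0.25,1,0],"dr":[0,0,0],"grip":60},{"travel":[0.25,1,0],"dr":[0,0,0],"grip":60},{"travel":[0.23,1,0],"dr":[0,0,0],"grip":60}]'
python3 -m pendant '[{"travel":[0,1,0],"dr":[0,0,0],"grip":60},{"travel":[0,1,0],"dr":[0,0,0],"grip":60},{"travel":[0,1,0],"dr":[0,0,0],"grip":60},{"travel":[0,1,0],"dr":[0,0,0],"grip":60},{"travel":[0,1,0],"dr":[0,0,0],"grip":60}]'
python3 -m pendant '[{"travel":[0,1,0],"dr":[0,0,0],"grip":60},{"travel":[0,1,0],"dr":[0,0,0],"grip":60},{"travel":[0,1,0],"dr":[0,0,0],"grip":60},{"travel":[0,1,0],"dr":[0,0,0],"grip":60},{"travel":[0,1,0],"dr":[0,0,0],"grip":60}]'
python3 -m pendant '[{"travel":[0,0.9,0],"dr":[0,0,0],"grip":60},{"travel":[0,0.9,0],"dr":[0,0,0],"grip":60},{"travel":[0,0,1],"dr":[0,0,0],"grip":60},{"travel":[0,0,1],"dr":[0,0,0],"grip":60},{"travel":[0,0,0],"dr":[0,0,0],"grip":60}]'
```

```text
clock: 2.98
ee_pos: [0.4423, 0.186, 0.1995]
tool_rot: [-3.141, -0.001, -0.001]
wrist_force: [0.8, 0.3, -0.5]
grip_width: 0.0601
gripper_force: 0.0
clock: 3.6
ee_pos: [0.4421, 0.036, 0.1996]
tool_rot: [-3.141, -0.001, -0.001]
wrist_force: [0.1, -0.4, -0.7]
grip_width: 0.0597
gripper_force: 0.0
clock: 4.22
ee_pos: [0.4422, -0.114, 0.1995]
tool_rot: [-3.142, -0.001, -0.001]
wrist_force: [1.0, 0.0, 0.2]
grip_width: 0.06
gripper_force: 0.0
clock: 4.85
ee_pos: [0.441, -0.167, 0.1373]
tool_rot: [-3.141, -0.0, 0.006]
wrist_force: [-0.0, -0.9, 0.5]
grip_width: 0.0597
gripper_force: 0.0
```

```bash

python3 -m pendant '[{"travel":[0,0,1],"dr":[0,0,0],"grip":60},{"travel":[0,0,1],"dr":[0,0,0],"grip":60},{"travel":[0,0,1],"dr":[0,0,0],"grip":60},{"travel":[0,0,0.8],"dr":[0,0,0],"grip":60},{"travel":[0.04,0.02,0.5],"dr":[0,0,0],"grip":60}]'
python3 -m pendant '[{"travel":[0,0,0],"dr":[0,0,0],"grip":60},{"travel":[0,0,0],"dr":[0,0,0],"grip":20},{"travel":[0,0,0],"dr":[0,0,0],"grip":20},{"travel":[0,0,0],"dr":[0,0,0],"grip":20},{"travel":[0,0,0],"dr":[0,0,0],"grip":20}]'
```

```text
clock: 5.48
ee_pos: [0.4441, -0.1677, 0.0108]
tool_rot: [3.141, 0.001, 0.002]
wrist_force: [1.0, 0.0, 1.1]
grip_width: 0.0598
gripper_force: 0.0
clock: 6.1
ee_pos: [0.4436, -0.1677, 0.0106]
tool_rot: [3.141, 0.001, 0.001]
wrist_force: [-0.4, 0.0, 0.7]
grip_width: 0.0198
gripper_force: 0.0
```

The fingers closed to 20 mm with no force, so the grasp missed. I'll look before doing anything else.

```bash
python3 - <<'E'
from h import *
s=grab_frame("scene");t=grab_frame("top")
a=cv2.resize(s[150:370,190:450],(400,338),interpolation=3);b=cv2.resize(t[180:340,300:500],(400,320),interpolation=3)
cv2.imwrite("pics/c1.png",np.hstack([a[:320],b])[:,:,::-1])
E
```

```text
(no output)
```

View pics/c1.png

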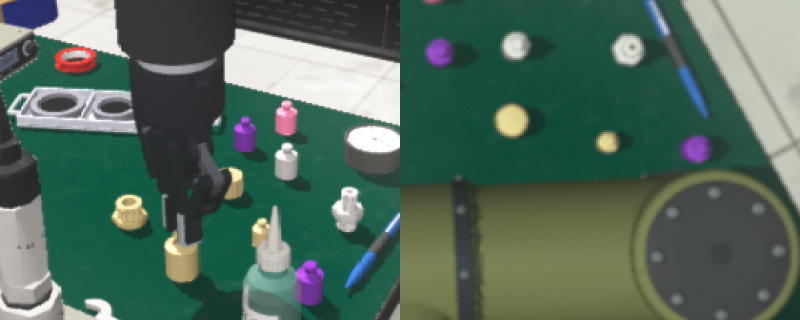

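```bash
python3 - <<'E'
from h import *
s=grab_frame("scene")
cv2.imwrite("pics/c2.png",cv2.resize(s[225:345,240:390],(750,600),interpolation=3)[:,:,::-1])
for z in(.0106,.03,.045): print(z,(proj("scene",[.4436,-.1677,z])-[240,225])*5)
E
```

```text
0.0106 [340.69106234 480.51856584]
0.03 [338.67250578 425.47352557]
0.045 [337.07335331 381.86542763]
```

View pics/c2.png

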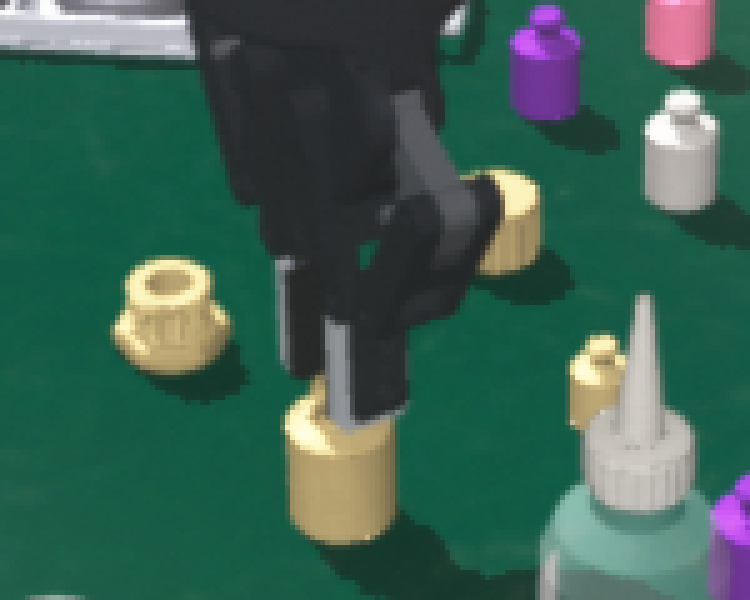

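Both fingertips hang beside the knob, above the cylinder, and clearly higher than the reported TCP height of 0.011. I'll work out how high they really are.

```bash
python3 - <<'E'
from h import *
# bottom of inner pad edges: front finger crop points, intersect with plane y = const
for nm,uv,y in [("front inner-left corner",(335,427),-.1777),("front outer-right corner",(405,408),-.1777),("front outer corner y-.19",(345,430),-.19),("rear left corner",(283,368),-.1577),("rear right",(320,378),-.1577)]:
    p=np.array(uv)/5+[240,225];t,d=ray("scene",p);print(nm,t+d*(y-t[1])/d[1])
E
```

```text
front inner-left corner [ 0.4374251 -0.1777     0.0386865]
front outer-right corner [ 0.45907063 -0.1777      0.03664705]
front outer corner y-.19 [ 0.43416641 -0.19        0.04729839]
rear left corner [ 0.43227249 -0.1577      0.04755541]
rear right [ 0.44341112 -0.1577      0.03987659]
```

Fingertips measure z≈0.037 with the TCP reading 0.011, so the real tips sit about 26 mm above it. I'll open, go down about 21 mm in small steps watching the force, then close.

```bash

python3 -m pendant '[{"travel":[0,0,0],"dr":[0,0,0],"grip":60},{"travel":[0,0,0],"dr":[0,0,0],"grip":60},{"travel":[0,0,0],"dr":[0,0,0],"grip":60},{"travel":[0,0,0.2],"dr":[0,0,0],"grip":60},{"travel":[0,0,0.2],"dr":[0,0,0],"grip":60}]'
python3 -m pendant '[{"travel":[0,0,0.15],"dr":[0,0,0],"grip":60},{"travel":[0,0,0.15],"dr":[0,0,0],"grip":60}]'
python3 -m pendant '[{"travel":[0,0,0],"dr":[0,0,0],"grip":20},{"travel":[0,0,0],"dr":[0,0,0],"grip":20},{"travel":[0,0,0],"dr":[0,0,0],"grip":20},{"travel":[0,0,0],"dr":[0,0,0],"grip":20}]'
python3 - <<'E'
from h import *
s=grab_frame("scene")
cv2.imwrite("pics/c3.png",cv2.resize(s[225:345,240:390],(750,600),interpolation=3)[:,:,::-1])
E
```

```text
clock: 6.88
ee_pos: [0.4434, -0.1676, -0.0023]
tool_rot: [-3.142, -0.001, 0.001]
wrist_force: [-0.3, 0.3, -0.4]
grip_width: 0.0605
gripper_force: 0.0
clock: 7.12
ee_pos: [0.4434, -0.1677, -0.0111]
tool_rot: [3.141, 0.001, -0.0]
wrist_force: [-0.1, -0.5, -0.3]
grip_width: 0.0603
gripper_force: 0.0
clock: 7.62
ee_pos: [0.4439, -0.1677, -0.0102]
tool_rot: [3.141, 0.001, 0.001]
wrist_force: [-0.3, 0.5, 2.3]
grip_width: 0.0268
gripper_force: 59.4
```

View pics/c3.png

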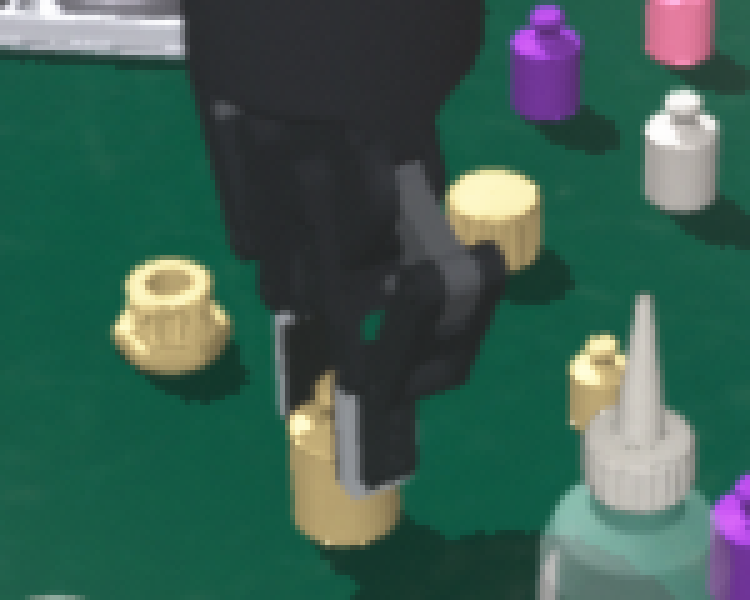

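The grip is on the cylinder (59 N, 27 mm opening). I'll lift and check that it is held.

```bash

python3 -m pendant '[{"travel":[0,0,-0.2],"dr":[0,0,0],"grip":20},{"travel":[0,0,-0.8],"dr":[0,0,0],"grip":20},{"travel":[0,0,-1],"dr":[0,0,0],"grip":20},{"travel":[0,0,-1],"dr":[0,0,0],"grip":20},{"travel":[0,0,0],"dr":[0,0,0],"grip":20}]'
python3 - <<'E'
from h import *
s=grab_frame("scene")
cv2.imwrite("pics/c4.png",cv2.resize(s[185:305,240:390],(750,600),interpolation=3)[:,:,::-1])
for y in(-.1777-.003,): 
  for uv in((345,497),(412,475)):
    p=np.array(uv)/5+[240,225];t,d=ray("scene",p);print(t+d*(y-t[1])/d[1])
E
```

```text
clock: 8.3
ee_pos: [0.4448, -0.1678, 0.0817]
tool_rot: [3.141, 0.001, 0.006]
wrist_force: [0.2, -0.3, -2.6]
grip_width: 0.0273
gripper_force: 59.3
[ 0.43817242 -0.1807      0.01623118]
[ 0.45921635 -0.1807      0.01525966]
```

View pics/c4.png

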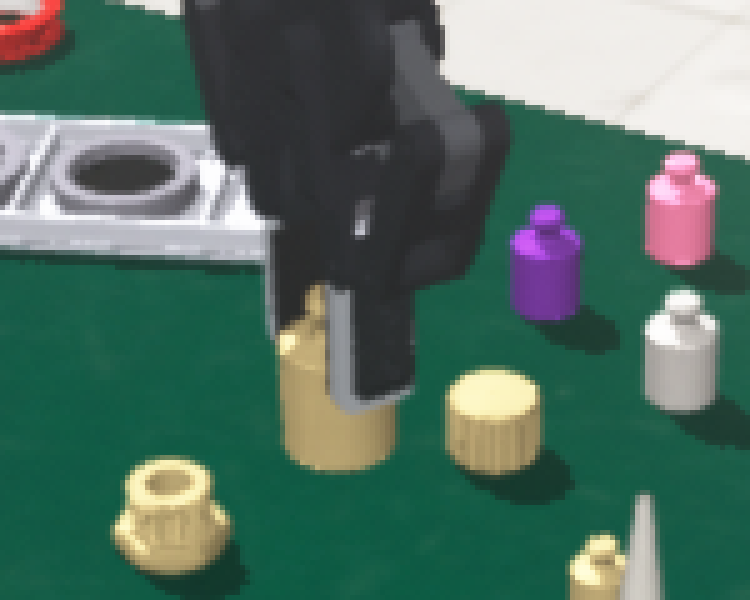

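Held upright. Now I'm carrying it to the large seat.

```bash

python3 -m pendant '[{"travel":[0.08,-1,0],"dr":[0,0,0],"grip":20},{"travel":[0.08,-1,0],"dr":[0,0,0],"grip":20},{"travel":[0.08,-1,0],"dr":[0,0,0],"grip":20},{"travel":[0.08,-1,0],"dr":[0,0,0],"grip":20},{"travel":[0.08,-1,0],"dr":[0,0,0],"grip":20}]'
python3 -m pendant '[{"travel":[0,-1,0],"dr":[0,0,0],"grip":20},{"travel":[0,-1,0],"dr":[0,0,0],"grip":20},{"travel":[0,-1,0],"dr":[0,0,0],"grip":20},{"travel":[0,-1,0],"dr":[0,0,0],"grip":20},{"travel":[0,-1,0],"dr":[0,0,0],"grip":20}]'
python3 -m pendant '[{"travel":[0,-0.8,0],"dr":[0,0,0],"grip":20},{"travel":[0,-0.8,0],"dr":[0,0,0],"grip":20},{"travel":[0,0,1],"dr":[0,0,0],"grip":20},{"travel":[0,0,0.8],"dr":[0,0,0],"grip":20},{"travel":[0,0,0],"dr":[0,0,0],"grip":20}]'
python3 - <<'E'
from h import *
s=grab_frame("scene")
cv2.imwrite("pics/c5.png",cv2.resize(s[140:260,170:320],(750,600),interpolation=3)[:,:,::-1])
E
```

```text
clock: 8.98
ee_pos: [0.4544, -0.0168, 0.0774]
tool_rot: [3.141, 0.001, -0.004]
wrist_force: [-0.2, -0.0, -2.5]
grip_width: 0.0269
gripper_force: 59.3
clock: 9.6
ee_pos: [0.4543, 0.133, 0.0774]
tool_rot: [3.14, 0.001, -0.004]
wrist_force: [0.1, -0.7, -1.7]
grip_width: 0.0272
gripper_force: 59.3
clock: 10.22
ee_pos: [0.4532, 0.1789, 0.0217]
tool_rot: [3.138, 0.0, -0.009]
wrist_force: [0.1, -0.4, -1.9]
grip_width: 0.0271
gripper_force: 59.4
```

View pics/c5.png

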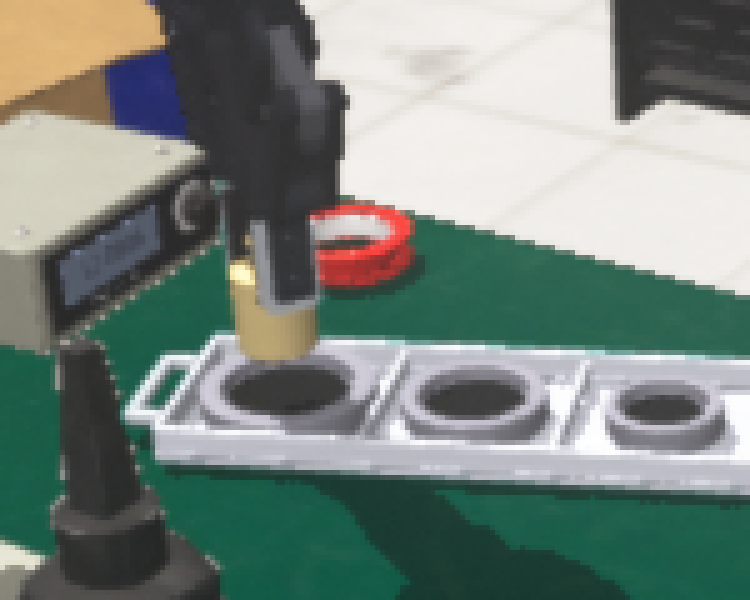

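The large mass hangs over the large seat, with its base centre near crop pixel (276,346) and the recess centre at (286,390). I'll compute the offset.

```bash
python3 - <<'E'
from h import *
c=lambda u:np.array(u)/5+[170,140]
print("base",atz("scene",c((276,346)),.032),"rec",atz("scene",c((286,388)),.015),atz("scene",c((475,398)),.015),atz("scene",c((665,409)),.015)); print(get_obs()["ee_pos"])
E
```

```text
base [0.45240274 0.17561752 0.032     ] rec [0.45354235 0.17331116 0.015     ] [0.51141985 0.12929041 0.015     ] [0.568184   0.08521324 0.015     ]
[0.45445985 0.17945345 0.023845  ]
```

```bash

python3 -m pendant '[{"travel":[0.03,0.05,0.3],"dr":[0,0,0],"grip":20},{"travel":[0,0,0.3],"dr":[0,0,0],"grip":20},{"travel":[0,0,0.12],"dr":[0,0,0],"grip":20},{"travel":[0,0,0],"dr":[0,0,0],"grip":20}]'
python3 -m pendant '[{"travel":[0,0,0.05],"dr":[0,0,0],"grip":20},{"travel":[0,0,0],"dr":[0,0,0],"grip":20}]'
```

```text
clock: 10.78
ee_pos: [0.4562, 0.1787, 0.0035]
tool_rot: [3.141, 0.001, -0.0]
wrist_force: [-0.4, -0.6, -1.4]
grip_width: 0.0273
gripper_force: 59.4
clock: 11.02
ee_pos: [0.4563, 0.1789, 0.0023]
tool_rot: [-3.142, -0.001, -0.0]
wrist_force: [0.2, 1.1, -1.9]
grip_width: 0.027
gripper_force: 59.4
```

```bash

python3 -m pendant '[{"travel":[0,0,0.06],"dr":[0,0,0],"grip":20},{"travel":[0,0,0],"dr":[0,0,0],"grip":20}]'
python3 -m pendant '[{"travel":[0,0,0.05],"dr":[0,0,0],"grip":20},{"travel":[0,0,0],"dr":[0,0,0],"grip":20}]'
```

```text
clock: 11.28
ee_pos: [0.4562, 0.1788, 0.0002]
tool_rot: [3.141, 0.001, -0.0]
wrist_force: [-0.9, -0.4, -0.6]
grip_width: 0.0269
gripper_force: 59.4
clock: 11.52
ee_pos: [0.4562, 0.1788, -0.0012]
tool_rot: [3.141, 0.001, -0.0]
wrist_force: [0.0, -0.3, -2.1]
grip_width: 0.0269
gripper_force: 59.5
```

```bash

python3 -m pendant '[{"travel":[0,0,0.04],"dr":[0,0,0],"grip":20},{"travel":[0,0,0],"dr":[0,0,0],"grip":20}]'
python3 -m pendant '[{"travel":[0,0,0.04],"dr":[0,0,0],"grip":20},{"travel":[0,0,0],"dr":[0,0,0],"grip":20}]'
```

```text
clock: 11.78
ee_pos: [0.4565, 0.1788, -0.0012]
tool_rot: [3.141, 0.001, 0.001]
wrist_force: [-4.0, -0.5, 4.3]
grip_width: 0.027
gripper_force: 60.1
clock: 12.02
ee_pos: [0.4568, 0.1788, -0.0012]
tool_rot: [3.141, 0.001, 0.002]
wrist_force: [-6.9, -1.8, 11.5]
grip_width: 0.0271
gripper_force: 60.7
```

Contact came at exactly the expected height. I'll ease off, release, lift, and go to the medium mass.

```bash

python3 -m pendant '[{"travel":[0,0,-0.06],"dr":[0,0,0],"grip":20},{"travel":[0,0,0],"dr":[0,0,0],"grip":34},{"travel":[0,0,0],"dr":[0,0,0],"grip":44},{"travel":[0,0,0],"dr":[0,0,0],"grip":44},{"travel":[0,0,-0.2],"dr":[0,0,0],"grip":44}]'
python3 -m pendant '[{"travel":[0,0,-0.8],"dr":[0,0,0],"grip":44},{"travel":[0,0,-1],"dr":[0,0,0],"grip":44},{"travel":[0,0,-1],"dr":[0,0,0],"grip":44},{"travel":[0.5,1,-0.5],"dr":[0,0,0],"grip":44},{"travel":[0.5,1,0],"dr":[0,0,0],"grip":44}]'
python3 -m pendant '[{"travel":[0.6,1,0],"dr":[0,0,0],"grip":44},{"travel":[0.6,1,0],"dr":[0,0,0],"grip":44},{"travel":[0.6,1,0],"dr":[0,0,0],"grip":44},{"travel":[0.6,1,0],"dr":[0,0,0],"grip":44},{"travel":[0.6,1,0],"dr":[0,0,0],"grip":44}]'
python3 -m pendant '[{"travel":[0.6,0.8,0],"dr":[0,0,0],"grip":44},{"travel":[0.7,0.8,0],"dr":[0,0,0],"grip":44},{"travel":[0,0,0],"dr":[0,0,0],"grip":44}]'
```

```text
clock: 12.65
ee_pos: [0.456, 0.1786, 0.004]
tool_rot: [3.141, 0.001, -0.001]
wrist_force: [0.8, 0.3, -0.5]
grip_width: 0.0438
gripper_force: 0.0
clock: 13.28
ee_pos: [0.4875, 0.1188, 0.1057]
tool_rot: [-3.14, -0.003, -0.005]
wrist_force: [0.5, -0.5, -0.5]
grip_width: 0.0439
gripper_force: 0.0
clock: 13.9
ee_pos: [0.577, -0.0322, 0.1038]
tool_rot: [3.141, 0.001, 0.001]
wrist_force: [0.6, 0.4, 0.3]
grip_width: 0.044
gripper_force: 0.0
clock: 14.28
ee_pos: [0.6159, -0.0807, 0.1028]
tool_rot: [3.141, -0.003, -0.002]
wrist_force: [0.2, -0.7, -0.9]
grip_width: 0.0437
gripper_force: 0.0
```

```bash

python3 -m pendant '[{"travel":[-0.1,0,1],"dr":[0,0,0],"grip":44},{"travel":[0,0,1],"dr":[0,0,0],"grip":44},{"travel":[0,0,1],"dr":[0,0,0],"grip":44},{"travel":[0,0,0.5],"dr":[0,0,0],"grip":44},{"travel":[0,0,0.2],"dr":[0,0,0],"grip":44}]'
python3 -m pendant '[{"travel":[0,0,0.15],"dr":[0,0,0],"grip":44},{"travel":[0,0,0],"dr":[0,0,0],"grip":44}]'
```

```text
clock: 14.9
ee_pos: [0.6122, -0.0789, -0.0079]
tool_rot: [3.141, 0.001, -0.001]
wrist_force: [-0.1, 0.4, -0.1]
grip_width: 0.044
gripper_force: 0.0
clock: 15.15
ee_pos: [0.6128, -0.079, -0.0115]
tool_rot: [3.142, 0.001, 0.001]
wrist_force: [-0.4, -0.3, 0.5]
grip_width: 0.0438
gripper_force: 0.0
```

```bash

python3 -m pendant '[{"travel":[0,0,0.12],"dr":[0,0,0],"grip":44},{"travel":[0,0,0],"dr":[0,0,0],"grip":30},{"travel":[0,0,0],"dr":[0,0,0],"grip":14},{"travel":[0,0,0],"dr":[0,0,0],"grip":14},{"travel":[0,0,0],"dr":[0,0,0],"grip":14}]'
python3 -m pendant '[{"travel":[0,0,0],"dr":[0,0,0],"grip":14},{"travel":[0,0,-0.2],"dr":[0,0,0],"grip":14},{"travel":[0,0,-0.8],"dr":[0,0,0],"grip":14},{"travel":[0,0,-1],"dr":[0,0,0],"grip":14},{"travel":[0,0,0],"dr":[0,0,0],"grip":14}]'
python3 - <<'E'
from h import *
s=grab_frame("scene")
cv2.imwrite("pics/c6.png",cv2.resize(s[140:290,190:440],(800,480),interpolation=3)[:,:,::-1])
E
```

```text
clock: 15.78
ee_pos: [0.6127, -0.0791, -0.0154]
tool_rot: [3.141, 0.001, 0.001]
wrist_force: [-0.3, 0.6, 3.0]
grip_width: 0.0209
gripper_force: 58.8
clock: 16.4
ee_pos: [0.6141, -0.0791, 0.0473]
tool_rot: [-3.142, -0.001, -0.008]
wrist_force: [0.2, 0.3, -1.4]
grip_width: 0.021
gripper_force: 58.8
```

View pics/c6.png

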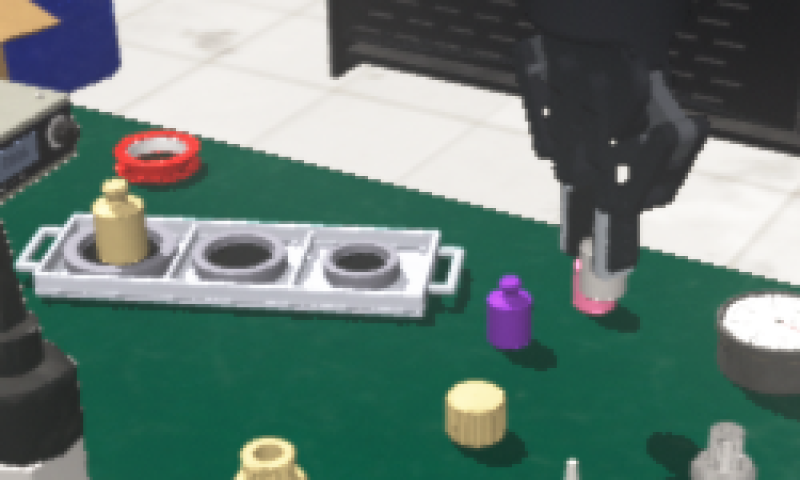

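The large mass stands upright in its seat and the steel medium is held. Now I'm carrying it to the medium seat.

```bash

python3 -m pendant '[{"travel":[0,0,-1],"dr":[0,0,0],"grip":14},{"travel":[-0.5,-1,0],"dr":[0,0,0],"grip":14},{"travel":[-0.5,-1,0],"dr":[0,0,0],"grip":14},{"travel":[-0.5,-1,0],"dr":[0,0,0],"grip":14},{"travel":[-0.5,-1,0],"dr":[0,0,0],"grip":14}]'
python3 -m pendant '[{"travel":[-0.5,-1,0],"dr":[0,0,0],"grip":14},{"travel":[-0.5,-1,0],"dr":[0,0,0],"grip":14},{"travel":[-0.4,-0.6,0],"dr":[0,0,0],"grip":14},{"travel":[0,-0.6,0],"dr":[0,0,0],"grip":14},{"travel":[0,0,0],"dr":[0,0,0],"grip":14}]'
```

```text
clock: 17.08
ee_pos: [0.5509, 0.0417, 0.0726]
tool_rot: [3.141, 0.0, -0.004]
wrist_force: [-0.2, -0.1, -1.2]
grip_width: 0.0206
gripper_force: 58.9
clock: 17.7
ee_pos: [0.5101, 0.1377, 0.0734]
tool_rot: [3.141, 0.003, -0.002]
wrist_force: [0.5, 0.1, -1.1]
grip_width: 0.0209
gripper_force: 58.9
```

```bash

python3 -m pendant '[{"travel":[0,0.04,1],"dr":[0,0,0],"grip":14},{"travel":[0,0,1],"dr":[0,0,0],"grip":14},{"travel":[0,0,0.3],"dr":[0,0,0],"grip":14},{"travel":[0,0,0],"dr":[0,0,0],"grip":14}]'
python3 -m pendant '[{"travel":[0,0,0.15],"dr":[0,0,0],"grip":14},{"travel":[0,0,0.08],"dr":[0,0,0],"grip":14},{"travel":[0,0,0],"dr":[0,0,0],"grip":14}]'
```

```text
clock: 18.2
ee_pos: [0.5104, 0.1351, 0.005]
tool_rot: [3.14, 0.0, -0.001]
wrist_force: [1.0, -0.2, -0.1]
grip_width: 0.0209
gripper_force: 58.9
clock: 18.58
ee_pos: [0.5104, 0.1357, -0.0015]
tool_rot: [-3.141, -0.001, -0.0]
wrist_force: [0.6, -0.4, -0.8]
grip_width: 0.0209
gripper_force: 58.9
```

```bash

python3 -m pendant '[{"travel":[0,0,0.12],"dr":[0,0,0],"grip":14},{"travel":[0,0,0],"dr":[0,0,0],"grip":14}]'
python3 -m pendant '[{"travel":[0,0,0.05],"dr":[0,0,0],"grip":14},{"travel":[0,0,0],"dr":[0,0,0],"grip":14}]'
```

```text
clock: 18.82
ee_pos: [0.5101, 0.1356, -0.0056]
tool_rot: [3.141, 0.001, -0.001]
wrist_force: [1.0, 0.7, -2.0]
grip_width: 0.0206
gripper_force: 58.9
clock: 19.08
ee_pos: [0.5105, 0.1357, -0.0064]
tool_rot: [3.142, 0.001, 0.001]
wrist_force: [-0.4, 0.2, 1.2]
grip_width: 0.0208
gripper_force: 59.1
```

Touchdown at −0.0064, as predicted. I'll release and go to the small mass.

```bash

python3 -m pendant '[{"travel":[0,0,0],"dr":[0,0,0],"grip":28},{"travel":[0,0,0],"dr":[0,0,0],"grip":40},{"travel":[0,0,0],"dr":[0,0,0],"grip":40},{"travel":[0,0,-0.2],"dr":[0,0,0],"grip":40},{"travel":[0,0,-0.8],"dr":[0,0,0],"grip":40}]'
python3 -m pendant '[{"travel":[0,0,-1],"dr":[0,0,0],"grip":40},{"travel":[0,0,-1],"dr":[0,0,0],"grip":40},{"travel":[0.1,1,0],"dr":[0,0,0],"grip":40},{"travel":[0.1,1,0],"dr":[0,0,0],"grip":40},{"travel":[0.1,1,0],"dr":[0,0,0],"grip":40}]'
python3 -m pendant '[{"travel":[0.1,1,0],"dr":[0,0,0],"grip":40},{"travel":[0.1,1,0],"dr":[0,0,0],"grip":40},{"travel":[0,1,0],"dr":[0,0,0],"grip":40},{"travel":[0,1,0],"dr":[0,0,0],"grip":40},{"travel":[0,1,0],"dr":[0,0,0],"grip":40}]'
python3 -m pendant '[{"travel":[0,1,0],"dr":[0,0,0],"grip":40},{"travel":[0,0.6,0],"dr":[0,0,0],"grip":40},{"travel":[0,0.5,0],"dr":[0,0,0],"grip":40},{"travel":[0,0,0],"dr":[0,0,0],"grip":40}]'
```

```text
clock: 19.7
ee_pos: [0.5094, 0.1351, 0.0224]
tool_rot: [3.14, 0.001, -0.004]
wrist_force: [0.6, -0.4, 0.2]
grip_width: 0.0402
gripper_force: 0.0
clock: 20.32
ee_pos: [0.5195, 0.0449, 0.0839]
tool_rot: [-3.141, -0.001, -0.001]
wrist_force: [-0.6, 0.5, 0.6]
grip_width: 0.0398
gripper_force: 0.0
clock: 20.95
ee_pos: [0.5255, -0.1053, 0.0839]
tool_rot: [3.141, 0.001, 0.001]
wrist_force: [-0.1, -0.0, 0.2]
grip_width: 0.0402
gripper_force: 0.0
clock: 21.45
ee_pos: [0.5254, -0.1679, 0.0832]
tool_rot: [3.142, -0.001, -0.0]
wrist_force: [0.4, -0.3, -0.4]
grip_width: 0.0398
gripper_force: 0.0
```

```bash

python3 -m pendant '[{"travel":[0,0,1],"dr":[0,0,0],"grip":40},{"travel":[0,0,1],"dr":[0,0,0],"grip":40},{"travel":[0,0,0.7],"dr":[0,0,0],"grip":40},{"travel":[0,0,0.35],"dr":[0,0,0],"grip":40},{"travel":[0,0,0],"dr":[0,0,0],"grip":40}]'
python3 -m pendant '[{"travel":[0,0,0.15],"dr":[0,0,0],"grip":40},{"travel":[0,0,0],"dr":[0,0,0],"grip":40}]'
```

```text
clock: 22.08
ee_pos: [0.5253, -0.167, -0.0085]
tool_rot: [3.141, 0.002, -0.001]
wrist_force: [0.6, 1.0, 1.4]
grip_width: 0.04
gripper_force: 0.0
clock: 22.32
ee_pos: [0.5257, -0.1673, -0.0124]
tool_rot: [3.142, 0.001, 0.001]
wrist_force: [0.5, 0.4, 0.3]
grip_width: 0.0402
gripper_force: 0.0
```

```bash

python3 -m pendant '[{"travel":[0,0,0.12],"dr":[0,0,0],"grip":40},{"travel":[0,0,0],"dr":[0,0,0],"grip":24},{"travel":[0,0,0],"dr":[0,0,0],"grip":11},{"travel":[0,0,0],"dr":[0,0,0],"grip":11},{"travel":[0,0,0],"dr":[0,0,0],"grip":11}]'
python3 -m pendant '[{"travel":[0,0,0],"dr":[0,0,0],"grip":11},{"travel":[0,0,-0.2],"dr":[0,0,0],"grip":11},{"travel":[0,0,-0.8],"dr":[0,0,0],"grip":11},{"travel":[0,0,-1],"dr":[0,0,0],"grip":11},{"travel":[0,0,0],"dr":[0,0,0],"grip":11}]'
python3 - <<'E'
from h import *
s=grab_frame("scene")
cv2.imwrite("pics/c7.png",cv2.resize(s[190:330,190:440],(800,448),interpolation=3)[:,:,::-1])
E
```

```text
clock: 22.95
ee_pos: [0.5256, -0.1674, -0.0161]
tool_rot: [3.141, 0.001, 0.001]
wrist_force: [-0.9, 1.1, 0.6]
grip_width: 0.0132
gripper_force: 58.6
clock: 23.58
ee_pos: [0.5272, -0.1676, 0.0468]
tool_rot: [3.141, 0.001, 0.008]
wrist_force: [1.0, -0.4, -0.5]
grip_width: 0.0136
gripper_force: 58.6
```

View pics/c7.png

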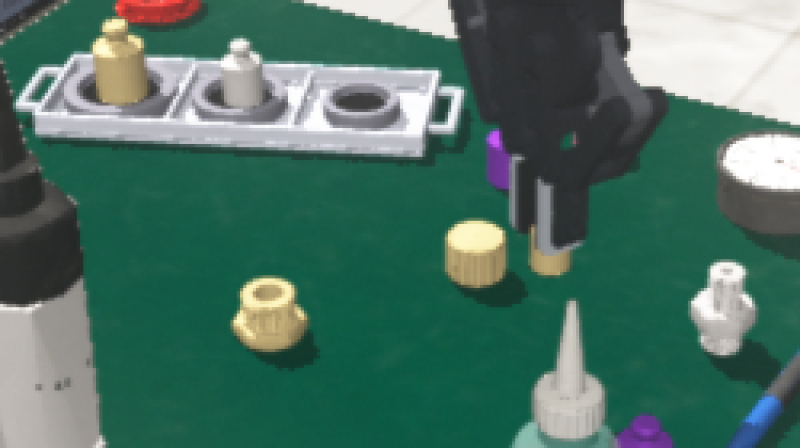

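The large and medium masses are seated and the small one is held. Now I'm carrying it to the small seat.

```bash

python3 -m pendant '[{"travel":[0.2,-1,-0.3],"dr":[0,0,0],"grip":11},{"travel":[0.2,-1,0],"dr":[0,0,0],"grip":11},{"travel":[0.2,-1,0],"dr":[0,0,0],"grip":11},{"travel":[0.2,-1,0],"dr":[0,0,0],"grip":11},{"travel":[0.2,-1,0],"dr":[0,0,0],"grip":11}]'
python3 -m pendant '[{"travel":[0.2,-1,0],"dr":[0,0,0],"grip":11},{"travel":[0.2,-1,0],"dr":[0,0,0],"grip":11},{"travel":[0,-0.9,0],"dr":[0,0,0],"grip":11},{"travel":[0,-0.75,0],"dr":[0,0,0],"grip":11},{"travel":[0,0,0],"dr":[0,0,0],"grip":11}]'
```

```text
clock: 24.25
ee_pos: [0.5547, -0.0164, 0.0514]
tool_rot: [3.141, 0.001, -0.003]
wrist_force: [1.4, 0.2, -0.8]
grip_width: 0.0131
gripper_force: 58.6
clock: 24.88
ee_pos: [0.5669, 0.0933, 0.0519]
tool_rot: [3.141, 0.003, -0.002]
wrist_force: [-0.3, 0.4, -1.0]
grip_width: 0.0128
gripper_force: 58.6
```

```bash

python3 -m pendant '[{"travel":[0.02,0.03,0.8],"dr":[0,0,0],"grip":11},{"travel":[0,0,0.5],"dr":[0,0,0],"grip":11},{"travel":[0,0,0.25],"dr":[0,0,0],"grip":11},{"travel":[0,0,0.1],"dr":[0,0,0],"grip":11},{"travel":[0,0,0],"dr":[0,0,0],"grip":11}]'
python3 -m pendant '[{"travel":[0,0,0.12],"dr":[0,0,0],"grip":11},{"travel":[0,0,0],"dr":[0,0,0],"grip":11}]'
```

```text
clock: 25.5
ee_pos: [0.5682, 0.0912, 0.0035]
tool_rot: [3.141, 0.001, 0.001]
wrist_force: [0.2, 0.7, 0.1]
grip_width: 0.0134
gripper_force: 58.6
clock: 25.75
ee_pos: [0.5678, 0.0913, -0.0006]
tool_rot: [3.142, 0.001, -0.0]
wrist_force: [-0.4, 0.2, -0.3]
grip_width: 0.013
gripper_force: 58.6
```

```bash

python3 -m pendant '[{"travel":[0,0,0.15],"dr":[0,0,0],"grip":11},{"travel":[0,0,0],"dr":[0,0,0],"grip":11}]'
python3 -m pendant '[{"travel":[0,0,0.05],"dr":[0,0,0],"grip":11},{"travel":[0,0,0],"dr":[0,0,0],"grip":11}]'
python3 -m pendant '[{"travel":[0,0,0.04],"dr":[0,0,0],"grip":11},{"travel":[0,0,0],"dr":[0,0,0],"grip":11}]'
```

```text
clock: 26.0
ee_pos: [0.5676, 0.0912, -0.0055]
tool_rot: [3.141, 0.001, -0.001]
wrist_force: [0.5, -0.3, -0.8]
grip_width: 0.0135
gripper_force: 58.6
clock: 26.25
ee_pos: [0.5679, 0.0913, -0.0066]
tool_rot: [3.141, 0.001, -0.0]
wrist_force: [0.7, -0.6, -0.8]
grip_width: 0.0133
gripper_force: 58.6
clock: 26.5
ee_pos: [0.5682, 0.0913, -0.0072]
tool_rot: [3.141, 0.001, 0.001]
wrist_force: [-0.1, 0.6, 3.2]
grip_width: 0.0132
gripper_force: 59.1
```

Down with light contact. I'll release, clear away and check both views.

```bash

python3 -m pendant '[{"travel":[0,0,-0.02],"dr":[0,0,0],"grip":20},{"travel":[0,0,0],"dr":[0,0,0],"grip":36},{"travel":[0,0,0],"dr":[0,0,0],"grip":36},{"travel":[0,0,-0.2],"dr":[0,0,0],"grip":36},{"travel":[0,0,-0.8],"dr":[0,0,0],"grip":36}]'
python3 -m pendant '[{"travel":[0,0,-1],"dr":[0,0,0],"grip":36},{"travel":[0,0,-1],"dr":[0,0,0],"grip":36},{"travel":[0,0,-1],"dr":[0,0,0],"grip":36},{"travel":[0,0,-1],"dr":[0,0,0],"grip":36},{"travel":[-0.3,1,0],"dr":[0,0,0],"grip":36}]'
python3 -m pendant '[{"travel":[-0.3,1,0],"dr":[0,0,0],"grip":36},{"travel":[-0.3,1,0],"dr":[0,0,0],"grip":36},{"travel":[-0.3,1,0],"dr":[0,0,0],"grip":36},{"travel":[-0.3,1,0],"dr":[0,0,0],"grip":36},{"travel":[-0.3,1,0],"dr":[0,0,0],"grip":36}]'
python3 -m pendant '[{"travel":[-0.3,1,0],"dr":[0,0,0],"grip":36},{"travel":[-0.3,1,0],"dr":[0,0,0],"grip":36},{"travel":[0,0,0],"dr":[0,0,0],"grip":36}]'
python3 - <<'E'
from h import *
s=grab_frame("scene");t=grab_frame("top")
a=cv2.resize(s[190:310,190:350],(400,300),interpolation=3);b=cv2.resize(t[190:325,180:360],(400,300),interpolation=3)
cv2.imwrite("pics/c8.png",np.hstack([a,b])[:,:,::-1])
E
```

```text
clock: 27.12
ee_pos: [0.5669, 0.0909, 0.022]
tool_rot: [3.14, 0.001, -0.005]
wrist_force: [-1.1, 0.7, 0.3]
grip_width: 0.0359
gripper_force: 0.0
clock: 27.75
ee_pos: [0.5604, 0.0622, 0.1463]
tool_rot: [-3.14, -0.004, -0.008]
wrist_force: [0.6, -0.0, -0.4]
grip_width: 0.0357
gripper_force: 0.0
clock: 28.38
ee_pos: [0.5137, -0.0897, 0.1436]
tool_rot: [3.142, 0.001, 0.001]
wrist_force: [0.2, 0.5, 0.2]
grip_width: 0.0362
gripper_force: 0.0
clock: 28.75
ee_pos: [0.4956, -0.1502, 0.1436]
tool_rot: [3.141, -0.003, 0.001]
wrist_force: [0.5, -0.2, -0.5]
grip_width: 0.036
gripper_force: 0.0
```

View pics/c8.png

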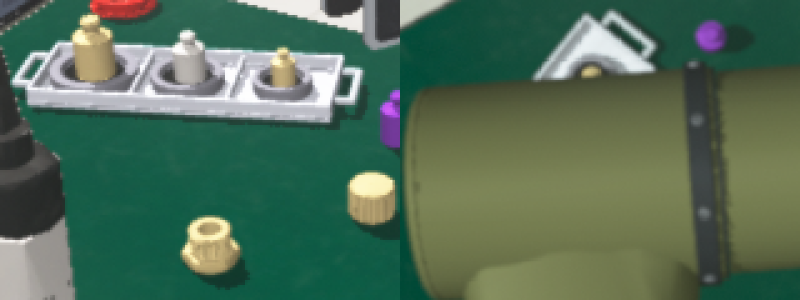

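All three masses stand upright in their own recesses, the look-alikes are undisturbed, and the gripper is clear.

```bash
python3 -c "from rig import *;print(finish_job())"
```

```text
the job is handed in; nothing more can be done
None
```

The large, medium and small masses each stand upright in their own seats, the look-alikes were left where they stood, and the job was handed in at about 29 s.

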